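# Knock jammed pins out of a tube

## Robot

A 6-joint arm with a two-finger parallel gripper is mounted at the origin on the work surface. World frame = base frame: x ahead of the robot, y to its left, z up, the work surface at z = 0. Lengths are in mm, angles in rad, forces in N, time in s.
With the tool pointing down it reaches from about 300 to 775 mm from the base axis. Payload 14.6 kg.
Tool frame: the origin (TCP) lies where the fingers leave the gripper's body, on its centre line; the fingertips stand 97 mm ahead of it and the grasp point (between the pads) lies ahead of it (grip_depth is the z of the grasp point in the tool frame, in mm); z points along the fingers, y is the line along which they close (so a half turn about z gives the same grasp; the last joint's range is limited). The gripper opens to 94 mm and grips with 3 to 60 N. Pads are 16 mm wide; open, the fingers measure 119 mm over their backs; the gripper's body (75 mm by 177 mm) begins 78 mm behind the grasp point.
Start: joints at [-1.18, 0.3, 1.521, -0, 1.321, -0.067], TCP at [243.079, -493.359, 302.646] pointing down, gripper open.
Joint ranges: [-3.03, 3.03], [-0.79, 2.21], [0.23, 2.52], [-1.04, 4.18], [0, 3.07], [-2.55, 2.55]. Speed limits (rad/s): [2.22, 2.22, 2.57, 3.14, 3.14, 3.14].

## Interface

Orientations are given as [roll, pitch, yaw] about the fixed x, y, z axes, in that order (R = Rz(yaw) Ry(pitch) Rx(roll)).
In Python, from cell import read_state, camera, sign_off, regions_of, spot_point, grip_depth gives the robot as it stands. The module is installed in compiled form; this text tells all that it offers.
- The arm moves only by the tool send_rows, never from a script. Its argument "series" is a list of rows, each a list of 3 entries, a list of its own where there are three numbers: the shift along the world's x, y, z in mm, then the turn about the world's z in degrees, then the closure, from -1 (fully open) to 1 (shut), so that 0 is half open. A call has 1 to 12 rows; each row shifts and turns the commanded pose from where the row before left it; what a row does not reach is not made up. A row lasts 1/10 s, in which the tool goes at most 50 mm and 8.59 degrees, less where a joint would pass 70% of its speed; a pose out of reach is approached as far as the arm can. A call is refused whole if a number of a shift passes 50 or a number of a turn 8.59, either way. A call with a gripper value outside its range is refused whole. The fingers move at their own pace and stop on an object; "squeeze" is the grip in N (left out, the last holds). Time passes only in rows, so rows that do not move let the fingers close. It gives the time, the measured TCP pose, the force, the opening and the grip force at its end, in the units of the state.
- read_state(): the state, without advancing time (a new reading comes with each control period).
- camera(name): name is "side" or "top" or "wrist"; returns a dict with "color" (480x640x3 uint8, blue, green, red), "fx", "fy", "cx", "cy" (pixels), "camera_from_world" (4x4, takes a point from world to camera coordinates). Camera axes: x right, y down, z forward; pixel columns grow to the right and rows downward; lengths in mm; the calibration is good to about 2 mm. A picture is of the moment at which its call begins. There is no depth.
- sign_off(): hands the job in; it is judged then, once.
Trained networks look in a picture, given as the dict that the camera call returned (one of the last four; its "shot" number tells which), for a name from the list of things; names that differ only in an ending like _2 or _b are one class to them, and where a whole thing is asked for, a point or a joint stands for the part that bears it (a point fixed in the world has none). Each returns a list of dicts, best first, with "confidence" (0 to 1); they miss things now and then, are a little off and sometimes report something else, mostly with a low value. They report only what shows in the picture. A call takes as long as a camera call. They do not tell look-alikes from the thing itself.
- regions_of(thing, picture): "mask" (480x640 bool, what is visible of it).
- spot_point(thing, picture): "point" ([x, y, z] in mm, in the coordinates of the camera as it stood for that picture, good to about 4 mm: a listed point, or the origin of a listed thing).
The state is a dict: "clock": time; "joints": joint angles; "qd": joint speeds; "effort": joint torques, N m; "eef_pos": TCP position; "eef_rot": TCP orientation; "wrist_force": force on the tool from outside, world axes, zero at the start; "moment": the same for the moment, N m; "finger_gap": finger opening in mm; "finger_force": force on a finger pad.
Only numpy, scipy, OpenCV 4.12 (cv2) and the standard library are available. Lean on these libraries where they do the work, as an engineer would, in place of code of your own. Each camera call takes 0.05 s, during which the arm holds its last target. There are 200 camera calls.

## Task

Two steel pins are jammed in the neck of the square plastic tube. Pick the tube up, tip its mouth down over the steel tray and tap its rim against the round bar that spans the tray, again and again if need be, until both pins have dropped into the tray; then lay the empty tube flat in the middle of the cork mat, without dropping it, and let go. Leave the valve plate and the yellow reed clamp where they are.

Things in the scene. Friction and masses are not known exactly. Their poses are not given: they have to be found in the camera images.
- tube: Clear plastic pin tube of square section, 80 mm long, 34 x 34 mm outside (a 6 mm wide, 4 mm deep groove round it starts 16 mm behind the mouth), 70 g, lying flat at the start. Origin: centre of its underside, mid length. x runs along the tube from the mouth (open end, x = -40 mm) to the closed grey end (x = +40 mm); z is up as it lies.
- tube_center (a point): The middle of the tube, 17 mm above its underside. Tipping alone does not free the pins: each sharp tap of the rim along the tube's axis (0.1 to 0.3 m/s) forces the two stiff lips in the neck a little apart, and they stay so; after a few taps the pins slide out if the mouth points 30 to 50 degrees below level.
- tube_mouth (a point): Centre of the tube's mouth, in the plane of the rim, 17 mm above the underside. A straight 16 mm square bore runs 60 mm deep from here; the flat rim round it is 9 mm wide. 8 mm behind the mouth two plastic lips close in from the sides; the pins are jammed behind them.
- pin_a: Round-ended polished steel pin, 13 mm in diameter, 26 mm long, 23 g, the one nearer the mouth. Origin on its flank at mid length; x along the pin.
- pin_b: The second pin, the same, behind the first.
- pin_a_center (a point): Middle of the first pin.
- pin_b_center (a point): Middle of the second pin.
- tray: Fixed open steel tray, 170 mm (x) by 150 mm (y) outside, walls 4 mm thick and 40 mm high, floor 4 mm. Origin: centre of its underside. The knock bar spans it from side to side nearer its +x end, the end away from the robot, between two 56 mm high posts outside its walls. Hold the tube on the bar's +x side, mouth towards the tray's -x and down, to empty it into the tray.
- knock_bar: Fixed round steel bar, 8 mm in diameter and 150 mm long, along the y axis of the tray, 45 mm from the tray's centre towards its +x end. Origin: the middle of the bar, on its axis, 50 mm above the bench; axes parallel to the tray's.
- mat: Fixed cork mat, 170 mm (x) by 150 mm (y), 4 mm thick. Origin: centre of its underside.
- valve_plate: Bystander: polished steel suction valve plate, a disc 90 mm in diameter and 6 mm thick lying on the bench. Origin: centre of its underside.
- reed_clamp: Bystander: yellow plastic reed clamp, a bar 70 x 22 x 10 mm with two 8 mm high bosses, lying on the bench. Origin: centre of its underside, x along the bar.
Things that resemble listed ones, but are neither listed nor needed, are in the scene too. Several things have the shape of the tray; the one meant has the colours described above. Several things look just like the tube: the one meant starts farthest to the robot's left.

How it is judged (in metres and radians):
On the way, in this order (a step that is already met when the one before it is completed fails the run):
1. the tube, tipped mouth down by at least 20 degrees with both pins still in it, strikes the knock bar (contact force between tube and knock_bar above 2 N and angle between tube's own x axis and vertical below 1.222 rad and x of each of pin_a_center, pin_b_center in the frame of tube above -0.035 m and distance between each of pin_a_center, pin_b_center and tube_center below 0.04 m), for 0.02 s.
2. both pins are in the tray, the tube still off the mat (x of pin_a_center in the frame of tray between -0.085 and 0.083 m and y of pin_a_center in the frame of tray between -0.075 and 0.075 m and x of pin_b_center in the frame of tray between -0.085 and 0.083 m and y of pin_b_center in the frame of tray between -0.075 and 0.075 m and height (world z) of each of pin_a_center, pin_b_center below 0.035 m and horizontal distance between tube_center and mat above 0.06 m), for 0.1 s.
At the end, for the whole second after the job is handed in: Both pins lie in the tray, below its rim; the tube lies flat (its length level within 5.7 degrees) and still on the cork mat, its middle within 40 mm of the mat's middle, released (x of pin_a_center in the frame of tray between -0.085 and 0.083 m and y of pin_a_center in the frame of tray between -0.075 and 0.075 m and x of pin_b_center in the frame of tray between -0.085 and 0.083 m and y of pin_b_center in the frame of tray between -0.075 and 0.075 m and height (world z) of each of pin_a_center, pin_b_center below 0.035 m and horizontal distance between tube_center and mat below 0.04 m and height (world z) of tube_center below 0.025 m and angle between tube's own x axis and vertical between 1.47 and 1.67 rad and linear speed of tube below 0.02 m/s); the robot touches nothing.
It fails at once if the valve plate is moved more than 20 mm (distance of valve_plate from where it was at the start of the episode above 0.02 m).
It fails at once if the reed clamp is moved more than 20 mm (distance of reed_clamp from where it was at the start of the episode above 0.02 m).
It fails at once if the tube is let go over the mat while still more than about 40 mm above it (horizontal distance between tube_center and mat below 0.1 m and height (world z) of tube_center above 0.065 m and contact force between the fingers and tube below 0.05 N).
It also fails if it takes over 58 s, if anything falls off the work surface, if the arm or the gripper's body presses on something with over 40 N, if the wrist force passes 120 N, or if a joint passes its speed limit or range.

## Working session

There is one attempt and no reset: what is moved stays moved. The work goes in short steps, Python scripts to look and compute and a tool call to move; the robot and the scene stay as the last step left them, time stands still between calls to the robot, and variables do not carry over. Pictures are saved under pics/ and viewed, at most 11 in all, crops included, and the job is handed in when it is done.

Besides the shell and the picture viewer there is one more tool, called after "Call:" as a command line: name --argument value ..., lists and objects as JSON in quotes. send_rows: Moves the arm, as the interface text tells. Its arguments: {"type":"object","properties":{"series":{"type":"array"},"squeeze":{"type":"number"}},"required":["series"]}

```bash
mkdir -p pics
cat > h.py <<'E'
import numpy as np, cv2
from cell import *
def w(c,p): 
    return (np.linalg.inv(c["camera_from_world"])@np.r_[p,1])[:3]
def ray(c,uv,z):
    M=np.linalg.inv(c["camera_from_world"]); d=M[:3,:3]@[(uv[0]-c["cx"])/c["fx"],(uv[1]-c["cy"])/c["fy"],1]
    o=M[:3,3]; return o+d*(z-o[2])/d[2]
def pix(c,p):
    q=c["camera_from_world"]@np.r_[p,1]; return np.array([q[0]/q[2]*c["fx"]+c["cx"],q[1]/q[2]*c["fy"]+c["cy"]])
E
python3 - <<'E'
from h import *
print(read_state(),grip_depth if not callable(grip_depth) else grip_depth())
for n in ("top","side"):
    c=camera(n); cv2.imwrite(f"pics/{n}0.png",c["color"])
    print(n,np.linalg.inv(c["camera_from_world"])[:3,3].round())
    for t in ("tube","tube_center","tube_mouth","tray","knock_bar","mat","valve_plate","reed_clamp","pin_a_center","pin_b_center"):
        for r in spot_point(t,c)[:6]: print(t,round(r["confidence"],2),w(c,r["point"]).round(),pix(c,w(c,r["point"])).round())
E
```

```text
{'clock': 0.0, 'joints': array([-1.17960809e+00,  3.00501056e-01,  1.52160061e+00, -1.33736086e-05,
        1.32069813e+00, -6.65779455e-02]), 'qd': array([-0.0002387 ,  0.001184  ,  0.00028196, -0.00026125,  0.00066367,
        0.00307263]), 'effort': array([ 2.43928662e-03, -5.31801689e+01, -3.52733517e+01,  7.08929077e-02,
        2.44234217e-02, -7.37273103e-05]), 'eef_pos': array([ 243.01717274, -493.22691308,  302.0615674 ]), 'eef_rot': array([-3.14038732e+00, -6.73848815e-05,  4.57769463e-01]), 'wrist_force': array([-0.19597825, -0.01781931, -0.0299128 ]), 'moment': array([ 0.02978621, -0.01872141,  0.06506962]), 'finger_force': 0.0, 'finger_gap': 94.09535594091601} 78.39999999999999
top [ 435.   86. 1182.]
tube 0.83 [577.  26.   1.] [364. 222.]
tube 0.59 [509. -74.  -0.] [415. 256.]
tube 0.58 [664. -74.   3.] [414. 178.]
tube_center 0.91 [511. -74.  19.] [416. 254.]
tube_center 0.66 [664. -75.  19.] [416. 176.]
tube_center 0.63 [574.  26.  18.] [364. 222.]
tube_mouth 0.96 [705. -55.  17.] [405. 156.]
tube_mouth 0.77 [539. -45.  20.] [401. 240.]
tube_mouth 0.73 [545.  44.  15.
[... 658 characters left out ...]
]
tube_center 0.72 [574.  24.  18.] [326. 232.]
tube_center 0.71 [662. -70.  19.] [323. 199.]
tube_center 0.63 [509. -69.  19.] [371. 224.]
tube_mouth 0.9 [697. -55.  12.] [308. 198.]
tube_mouth 0.72 [542. -50.  16.] [355. 223.]
tube_mouth 0.57 [779. 175.  -1.] [220. 233.]
tube_mouth 0.56 [538.  40.  16.] [333. 243.]
tray 0.81 [243. 277.  -6.] [376. 389.]
tray 0.65 [501. 252.   1.] [282. 309.]
tray 0.63 [541. 484.  -1.] [181. 371.]
tray 0.59 [544. 253.  50.] [266. 283.]
knock_bar 0.86 [580. 496.  48.] [158. 348.]
knock_bar 0.67 [292. 277.  46.] [356. 358.]
knock_bar 0.52 [547. 253.  52.] [264. 282.]
valve_plate 0.91 [779. 176.  -0.] [219. 233.]
reed_clamp 0.56 [ 771. -168.   -3.] [315. 173.]
```

View pics/top0.png

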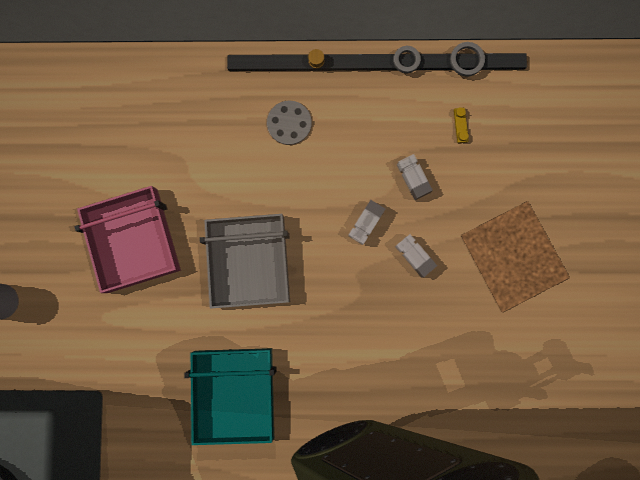

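View pics/side0.png

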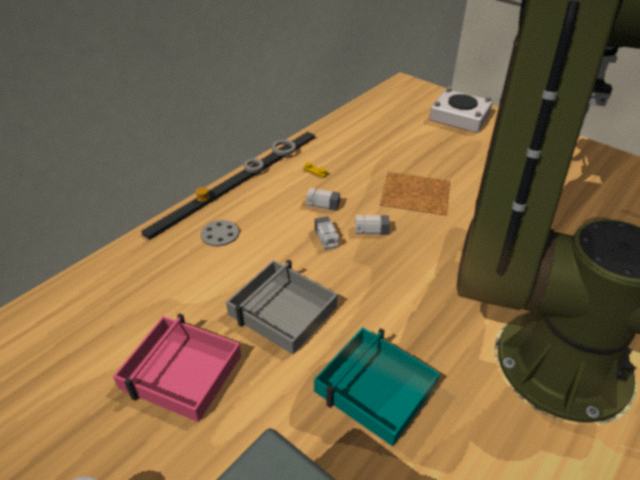

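The top picture shows the steel tray around (248,260) with its bar at row 238. The leftmost tube is around (366,222), with its grey closed end at the upper right (375,208) and its mouth at the lower left (358,238). The mat is at (515,256). The side picture agrees. I'll move above the tube and refine from there.

Call:
send_rows --series '[[[28, 42, 0], -7, -0.36], [[28, 42, 0], -7, -0.36], [[28, 42, 0], -7, -0.36], [[28, 42, 0], -7, -0.36], [[28, 42, 0], -7, -0.36], [[28, 42, 0], -7, -0.36], [[28, 42, 0], -7, -0.36], [[28, 42, 0], -7, -0.36], [[28, 42, 0], 0, -0.36], [[28, 42, 0], 0, -0.36], [[28, 42, 0], 0, -0.36], [[22, 40, 0], 0, -0.36]]'

```text
clock: 2.3
eef_pos: [568.3, 1.6, 302.6]
eef_rot: [-3.141, -0.0, -0.506]
wrist_force: [0.9, -0.6, 0.4]
finger_gap: 63.8
finger_force: 0.0
```

Call:
send_rows --series '[[[0, 10, -30], 0, -0.36], [[0, 0, -30], 0, -0.36], [[0, 0, 0], 0, -0.36], [[0, 0, 0], 0, -0.36]]'

```text
clock: 2.7
eef_pos: [567.5, 9.3, 243.4]
eef_rot: [-3.142, -0.0, -0.506]
wrist_force: [0.0, 0.0, -0.2]
finger_gap: 63.9
finger_force: 0.0
```

Run:
```python
from h import *
s=read_state();print(s["clock"],s["eef_pos"].round(1),s["eef_rot"].round(3),s["joints"].round(2),s["finger_gap"])
for n in ("wrist","top","side"):
    c=camera(n)
    if n=="wrist": cv2.imwrite("pics/w1.png",c["color"]); print(np.linalg.inv(c["camera_from_world"]).round(2))
    for t in ("tube","tube_center","tube_mouth","knock_bar","mat"):
        for r in spot_point(t,c)[:3]: print(n,t,round(r["confidence"],2),w(c,r["point"]).round(1),pix(c,w(c,r["point"])).round())
    if n!="side":
      for t in ("tube","knock_bar","mat","tray"):
        for r in regions_of(t,c)[:4]:
            k,_=cv2.findContours(r["mask"].astype(np.uint8),0,2); k=max(k,key=cv2.contourArea)
            P=np.array([ray(c,p[0],{"tube":25,"knock_bar":52,"mat":4,"tray":40}[t])[:2] for p in k],np.float32)
            b=cv2.minAreaRect(P); print(n,t,round(r["confidence"],2),b)
```

```text
2.7 [567.5   9.3 243.4] [-3.142 -0.    -0.506] [-0.05  0.39  1.54  0.    1.21  2.03] 63.91538453796905
[[-4.8000e-01 -8.4000e-01 -2.3000e-01  6.3340e+02]
 [-8.8000e-01  4.7000e-01  1.3000e-01 -2.7730e+01]
 [ 0.0000e+00  2.6000e-01 -9.7000e-01  3.2582e+02]
 [ 0.0000e+00  0.0000e+00  0.0000e+00  1.0000e+00]]
wrist tube 0.93 [507.6 -70.2   2. ] [439. 242.]
wrist tube 0.8 [660.6 -72.6   5.6] [357.  67.]
wrist tube_center 0.78 [662.6 -75.4  17.8] [360.  60.]
wrist tube_center 0.76 [506.6 -72.8  15.5] [447. 246.]
wrist tube_center 0.75 [577.8  20.3  14.7] [303. 225.]
wrist tube_mouth 0.76 [699.4 -54.5  16.5] [309.  26.]
wrist tube_mouth 0.56 [542.5  48.2  17.4] [294. 278.]
wrist tube_mouth 0.56 [540.6 -47.6  14.9] [400. 224.]
wrist tube 0.86 ((508.623046875, -73.01578521728516), (93.52518463134766, 39.20240020751953), 40.283546447753906)
wrist tube 0.76 ((662.471435546875, -71.93611145019531), (82.9481430053711, 39.506492614746094), 26.06832504272461)
wrist tube 0.64 ((573.163330078125, 22.148406982421875), (35.40896987915039, 86.47103881835938), 57.937965393066406)
wrist knock_bar 0.19 ((
[... 1721 characters left out ...]
 252.76397705078125), (171.19200134277344, 171.01226806640625), 4.403770923614502)
side tube 0.76 [511.9 -69.6  -2.4] [370. 230.]
side tube 0.67 [574.3  21.3   2.6] [326. 237.]
side tube 0.64 [664.2 -75.4  -0.8] [323. 203.]
side tube_center 0.77 [660.6 -74.9  19. ] [324. 198.]
side tube_center 0.76 [507.3 -72.7  17.7] [373. 224.]
side tube_center 0.58 [572.9  21.7  17.8] [327. 232.]
side tube_mouth 0.88 [542.4  42.2  17.9] [331. 242.]
side tube_mouth 0.66 [701.6 -55.8  10.8] [307. 197.]
side tube_mouth 0.59 [543.8 -48.1  16.3] [354. 223.]
side knock_bar 0.84 [582.2 494.6  48. ] [158. 347.]
side knock_bar 0.79 [545.5 256.1  54.3] [264. 282.]
side knock_bar 0.57 [289.5 276.8  49.9] [357. 357.]
```

View pics/w1.png

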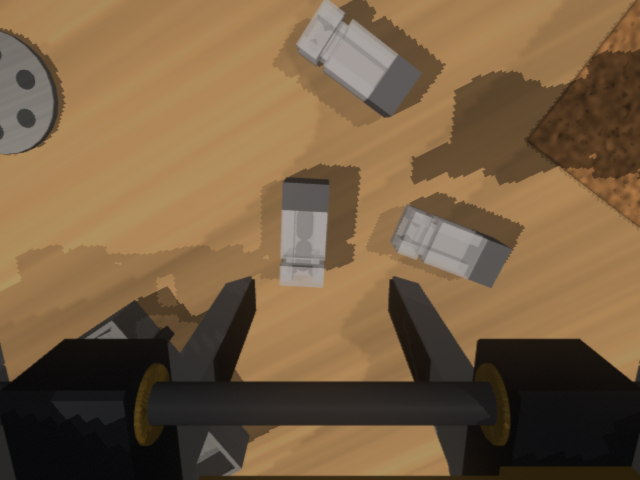

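The wrist view shows the target tube upright in the image, about (303,233), with its grey closed end at the top and its mouth at the bottom. It is aligned with the fingers. Its centre is about (574,22) and its yaw about -31°. I'll go down and grip.

Call:
send_rows --series '[[[6, 13, 0], -2, -0.36], [[0, 0, -40], 0, -0.36], [[0, 0, -40], 0, -0.36], [[0, 0, -40], 0, -0.36], [[0, 0, -22], 0, -0.36], [[0, 0, 0], 0, -0.36]]'

```text
clock: 4.6
eef_pos: [573.2, 22.5, 99.2]
eef_rot: [3.141, 0.001, -0.541]
wrist_force: [-0.2, -0.6, -0.2]
finger_gap: 64.1
finger_force: 0.0
```

Call:
send_rows --series '[[[0, 0, 0], 0, 0.6], [[0, 0, 0], 0, 0.6], [[0, 0, 0], 0, 0.6], [[0, 0, 0], 0, 0.6], [[0, 0, 0], 0, 0.6], [[0, 0, 0], 0, 0.6]]' --squeeze 20

```text
clock: 5.2
eef_pos: [573.3, 22.4, 100.9]
eef_rot: [-3.142, -0.0, -0.541]
wrist_force: [-0.4, 0.5, 2.5]
finger_gap: 34.4
finger_force: 19.9
```

Call:
send_rows --series '[[[0, 0, 20], 0, 0.6], [[0, 0, 40], 0, 0.6], [[0, 0, 40], 0, 0.6], [[0, 0, 0], 0, 0.6], [[0, 0, 0], 0, 0.6]]'

```text
clock: 5.7
eef_pos: [573.3, 22.5, 200.9]
eef_rot: [-3.141, -0.001, -0.541]
wrist_force: [-0.4, -0.8, -1.2]
finger_gap: 33.6
finger_force: 19.9
```

Run:
```python
from h import *
s=read_state();print(s["clock"],s["eef_pos"].round(1),s["eef_rot"].round(3),s["finger_gap"],s["finger_force"])
a=s["eef_rot"][2]; ax=np.array([np.cos(a),np.sin(a)])
for n in ("wrist","top","side"):
    c=camera(n)
    if n=="side": cv2.imwrite("pics/s2.png",cv2.resize(c["color"][150:330,220:460],(800,600),interpolation=2))
    for t in ("tube_center","tube_mouth","pin_a_center","pin_b_center"):
        for r in spot_point(t,c)[:4]:
            p=w(c,r["point"]); d=p-s["eef_pos"]
            if np.linalg.norm(d[:2])<70: print(n,t,round(r["confidence"],2),p.round(1),"along",round(d[:2]@ax,1),"z from tcp",d[2].round(1))
```

```text
5.7 [573.3  22.5 200.9] [-3.141e+00 -1.000e-03 -5.410e-01] 33.62109386662193 19.901340901851654
wrist tube_center 0.85 [577.8  22.4 113.3] along 4.0 z from tcp -87.6
wrist tube_mouth 0.82 [540.8  48.8 115. ] along -41.4 z from tcp -85.9
top tube_center 0.43 [570.8  26.2 112.8] along -4.0 z from tcp -88.0
top tube_mouth 0.49 [544.5  45.1 115.7] along -36.3 z from tcp -85.1
side tube_center 0.63 [575.   22.3 120.7] along 1.6 z from tcp -80.1
side tube_mouth 0.73 [542.6  41.2 115.9] along -35.9 z from tcp -84.9
```

Call:
send_rows --series '[[[-7, 29, 0], 5, 0.6], [[-7, 29, 0], 5, 0.6], [[-7, 29, 0], 5, 0.6], [[-7, 29, 0], 5, 0.6], [[-7, 29, 0], 5, 0.6], [[-7, 29, 0], 5, 0.6], [[-7, 29, 0], 5, 0.6], [[-7, 27, 0], 0, 0.6], [[0, 0, -20], 0, 0.6], [[0, 0, -15], 0, 0.6], [[0, 0, 0], 0, 0.6]]' --squeeze 12

```text
clock: 7.55
eef_pos: [516.6, 251.9, 163.4]
eef_rot: [3.14, 0.004, 0.07]
wrist_force: [-0.4, 0.5, -0.1]
finger_gap: 33.9
finger_force: 11.9
```

```bash
cat > look.py <<'E'
from h import *
import sys
def go(name=None,crop=None,cams=("wrist","top","side")):
    s=read_state();print(s["clock"],s["eef_pos"].round(1),s["eef_rot"].round(3),s["finger_gap"].round(1),s["wrist_force"].round(1))
    a=s["eef_rot"][2]; ax=np.array([np.cos(a),np.sin(a)])
    for n in cams:
        c=camera(n)
        if n=="side" and name:
            u,v=pix(c,s["eef_pos"]-[0,0,80]).astype(int)
            cv2.imwrite(f"pics/{name}.png",cv2.resize(c["color"][v-90:v+90,u-120:u+120],(800,600),interpolation=2))
        for t in ("tube_center","tube_mouth","pin_a_center","pin_b_center","knock_bar"):
            for r in spot_point(t,c)[:5]:
                p=w(c,r["point"]); d=p-s["eef_pos"]
                if np.linalg.norm(d[:2])<(70 if t[0]!="p" else 160): print(n,t,round(r["confidence"],2),p.round(1),"along",round(d[:2]@ax,1),"z from tcp",d[2].round(1))
if __name__=="__main__": go(sys.argv[1] if len(sys.argv)>1 else None)
E
python3 look.py s3
```

```text
Traceback (most recent call last):
  File "look.py", line 15, in <module>
    if __name__=="__main__": go(sys.argv[1] if len(sys.argv)>1 else None)
                             ~~^^^^^^^^^^^^^^^^^^^^^^^^^^^^^^^^^^^^^^^^^^
  File "look.py", line 4, in go
    s=read_state();print(s["clock"],s["eef_pos"].round(1),s["eef_rot"].round(3),s["finger_gap"].round(1),s["wrist_force"].round(1))
                                                                                ^^^^^^^^^^^^^^^^^^^^^
AttributeError: 'float' object has no attribute 'round'
```

Next I lower onto the bar, which acts as a lever under the closed end.

Call:
send_rows --series '[[[0, 0, -6], 0, 0.6], [[0, 0, -6], 0, 0.6], [[0, 0, -4], 0, 0.6], [[0, 0, -4], 0, 0.6], [[0, 0, -4], 0, 0.6], [[0, 0, 0], 0, 0.6]]'

```text
clock: 8.15
eef_pos: [517.6, 252.1, 141.9]
eef_rot: [-3.142, -0.001, 0.069]
wrist_force: [-0.3, -1.3, -0.4]
finger_gap: 33.8
finger_force: 12.0
```

```bash
sed -i 's/s\["finger_gap"\].round(1)/round(s["finger_gap"],1)/' look.py; python3 look.py s3
```

```text
8.15 [517.6 252.1 141.9] [-3.142e+00 -1.000e-03  6.900e-02] 33.8 [-0.3 -1.3 -0.4]
wrist tube_center 0.94 [518.5 252.7  59.6] along 1.0 z from tcp -82.3
wrist tube_mouth 0.57 [476.6 253.   51.8] along -40.8 z from tcp -90.0
wrist pin_b_center 0.34 [518.  251.1  56.6] along 0.4 z from tcp -85.3
side tube_center 0.58 [514.9 252.3  63.4] along -2.6 z from tcp -78.5
side tube_mouth 0.56 [477.4 247.2  50.7] along -40.4 z from tcp -91.2
side pin_b_center 0.36 [520.6 255.4  47.8] along 3.3 z from tcp -94.1
side knock_bar 0.62 [543.4 254.8  51.3] along 26.0 z from tcp -90.6
```

View pics/s3.png

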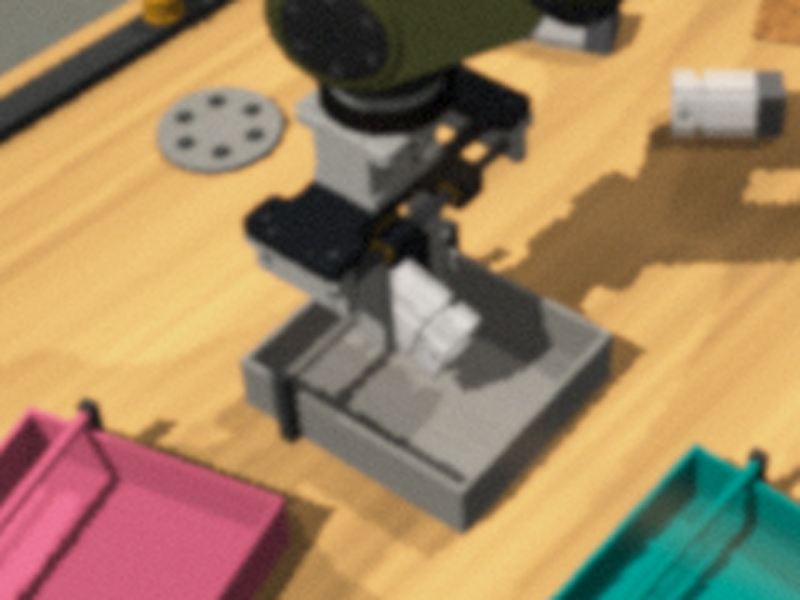

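The side view shows the tube mouth-down over the bar, with the rim near (440,345) in the crop, but tilted less than planned. I'll lower further.

Call:
send_rows --series '[[[0, 0, -4], 0, 0.6], [[0, 0, -4], 0, 0.6], [[0, 0, 0], 0, 0.6]]'

```text
clock: 9.35
eef_pos: [517.2, 252.5, 133.4]
eef_rot: [3.142, 0.0, 0.07]
wrist_force: [-0.0, -0.9, 0.1]
finger_gap: 34.0
finger_force: 12.0
```

```bash
python3 look.py
python3 - <<'E'
from h import *
c=camera("wrist"); cv2.imwrite("pics/w4.png",c["color"])
E
```

```text
9.35 [517.2 252.5 133.4] [3.142 0.    0.07 ] 34.0 [-0.  -0.9  0.1]
wrist tube_center 0.85 [517.  251.6  53.5] along -0.2 z from tcp -79.9
wrist tube_mouth 0.98 [484.3 256.1  33.8] along -32.6 z from tcp -99.6
side tube_center 0.91 [515.7 252.8  58.2] along -1.4 z from tcp -75.2
side tube_mouth 0.91 [482.1 249.2  36. ] along -35.2 z from tcp -97.4
side tube_mouth 0.21 [ 5.000e+02  2.515e+02 -3.000e-01] along -17.2 z from tcp -133.7
side knock_bar 0.39 [543.3 255.9  49.5] along 26.2 z from tcp -83.9
side knock_bar 0.35 [501.6 253.4   1.8] along -15.5 z from tcp -131.7
```

View pics/w4.png

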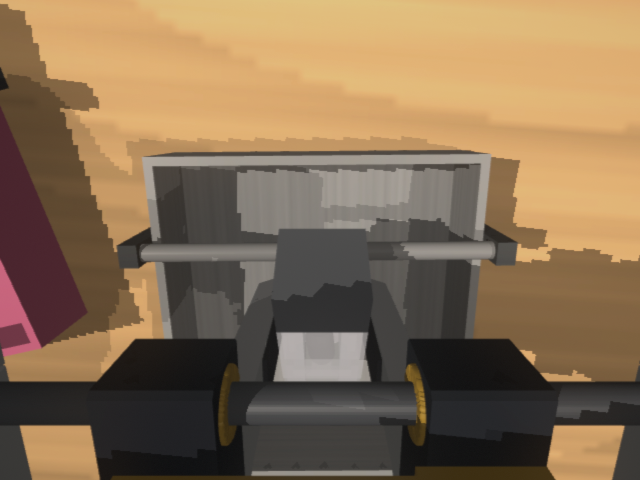

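The wrist view shows the closed grey end raised on the bar, and the bar level in the image at row 252, so the yaw matches. The tilt is about 32°, so I need a little more.

Call:
send_rows --series '[[[0, 0, -4], 0, 0.6], [[0, 0, 0], 0, 0.6]]'

```text
clock: 10.5
eef_pos: [517.5, 252.5, 129.9]
eef_rot: [-3.141, -0.001, 0.07]
wrist_force: [0.3, -0.7, 1.5]
finger_gap: 33.9
finger_force: 12.0
```

```bash
python3 look.py
python3 - <<'E'
from h import *
c=camera("wrist")
print(ray(c,(220,252),50).round(1),ray(c,(440,251),50).round(1), read_state()["eef_pos"])
g=c["color"][:,:,1].astype(int)
for u in (220,440): print(g[235:275,u])
E
```

```text
10.5 [517.5 252.5 129.9] [-3.141e+00 -1.000e-03  7.000e-02] 33.9 [ 0.3 -0.7  1.5]
wrist tube_center 0.72 [516.5 251.3  51.3] along -1.1 z from tcp -78.6
side tube_center 0.84 [515.5 252.4  55.1] along -2.1 z from tcp -74.8
side tube_center 0.7 [524.9 251.9  39.1] along 7.3 z from tcp -90.8
side tube_mouth 0.9 [480.8 250.6  30.2] along -36.8 z from tcp -99.7
side knock_bar 0.56 [542.8 254.6  50. ] along 25.4 z from tcp -79.9
[540.4 296.9  50. ] [547.4 204.4  50. ] [517.31809918 252.49833975 129.68974641]
[ 71  71  71  71  71  70  72  71  70  69  66  79  92 102 110 115 120 124
 128 132 134 134 146 144 141 138 133 125 102  76  70  70  71  70  71  70
  70  70  70  70]
[ 70  69  69  68  69  69  69  68  67  77  94 107 119 128 134 139 143 147
 151 152 152 150 145 141 136 129 118  92  70  68  68  69  68  68  68  68
  68  68  68  67]
```

Call:
send_rows --series '[[[0, 0, 20], 0, 0.6], [[0, 0, 40], 0, 0.6], [[8, 0, 20], 0, 0.6], [[40, 3, 0], 0, 0.6], [[30, 2, 0], 0, 0.6], [[0, 0, 0], 0, 0.6], [[0, 0, 0], 0, 0.6]]' --squeeze 45

```text
clock: 12.15
eef_pos: [595.0, 257.2, 208.5]
eef_rot: [3.141, 0.002, 0.07]
wrist_force: [-0.5, 0.1, -1.5]
finger_gap: 34.2
finger_force: 45.0
```

```bash
python3 look.py s5;python3 look.py
```

```text
12.15 [595.  257.2 208.5] [3.141e+00 2.000e-03 7.000e-02] 34.2 [-0.5  0.1 -1.5]
wrist tube_center 0.77 [594.2 253.6 132. ] along -1.1 z from tcp -76.5
side tube_center 0.68 [590.6 256.5 135.7] along -4.4 z from tcp -72.8
side tube_mouth 0.95 [562.4 252.7 112.1] along -32.8 z from tcp -96.4
side knock_bar 0.79 [544.3 256.5  49.4] along -50.6 z from tcp -159.1
13.05 [595.3 257.4 209.6] [3.142 0.    0.07 ] 33.6 [ 0.7 -0.  -1.5]
wrist tube_center 0.56 [595.  254.  129.2] along -0.5 z from tcp -80.4
side tube_center 0.59 [591.8 259.6 136.7] along -3.3 z from tcp -72.9
side tube_mouth 0.59 [559.9 253.7 112.9] along -35.6 z from tcp -96.7
side tube_mouth 0.48 [593.4 258.3 135.6] along -1.8 z from tcp -74.0
side knock_bar 0.79 [546.1 258.1  51.1] along -49.1 z from tcp -158.5
```

View pics/s5.png

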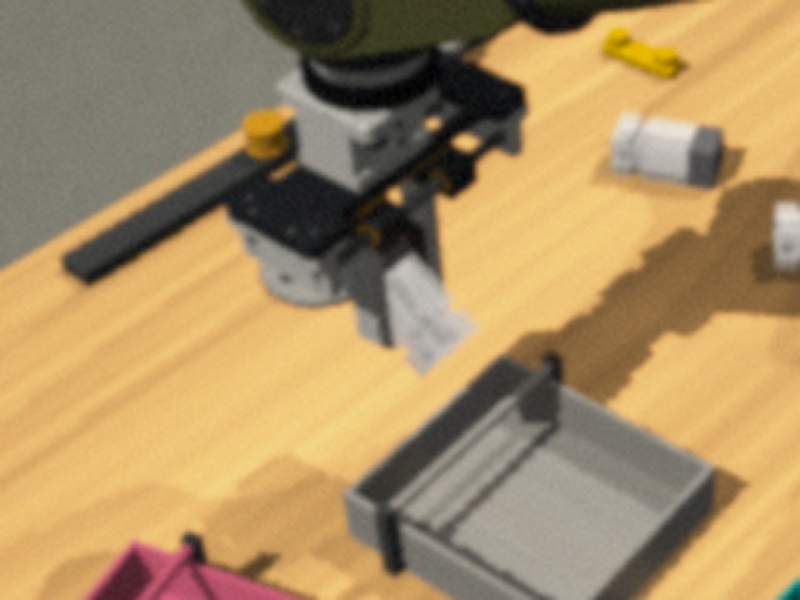

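The side view shows the tube held mouth-down at about 35°, with its rim towards the tray around (445,345). The tray and bar are clear below. Next I make a slow probe approach along the tube's axis to find the contact.

Call:
send_rows --series '[[[11, 0, 0], 0, 0.6], [[0, 0, -26], 0, 0.6], [[-16, -1, -12], 0, 0.6], [[-10, -1, -7], 0, 0.6], [[-3, 0, -2], 0, 0.6], [[0, 0, 0], 0, 0.6]]'

```text
clock: 14.55
eef_pos: [577.3, 255.6, 162.9]
eef_rot: [-3.142, -0.0, 0.07]
wrist_force: [0.1, -0.4, -1.3]
finger_gap: 33.5
finger_force: 45.0
```

Call:
send_rows --series '[[[-2, 0, -1.4], 0, 0.6], [[0, 0, 0], 0, 0.6]]'

```text
clock: 14.75
eef_pos: [575.8, 255.6, 161.9]
eef_rot: [-3.141, -0.001, 0.07]
wrist_force: [0.5, 0.5, 0.3]
finger_gap: 33.6
finger_force: 45.0
```

Call:
send_rows --series '[[[-2, 0, -1.4], 0, 0.6], [[0, 0, 0], 0, 0.6]]'

```text
clock: 14.95
eef_pos: [575.0, 255.5, 162.0]
eef_rot: [-3.141, -0.006, 0.07]
wrist_force: [8.9, -0.3, 6.4]
finger_gap: 33.7
finger_force: 45.0
```

```bash
python3 look.py s6
```

```text
14.95 [575.  255.5 162. ] [-3.141 -0.006  0.07 ] 33.7 [ 8.9 -0.3  6.4]
wrist tube_center 0.61 [574.6 253.7  82.4] along -0.6 z from tcp -79.5
wrist pin_a_center 0.16 [574.5 251.3  83. ] along -0.9 z from tcp -79.0
wrist pin_b_center 0.55 [573.2 251.7  82.1] along -2.1 z from tcp -79.9
side tube_center 0.71 [572.6 254.2  91.1] along -2.6 z from tcp -70.9
side tube_mouth 0.94 [540.8 251.7  62.9] along -34.5 z from tcp -99.0
side knock_bar 0.66 [544.4 256.1  49.3] along -30.5 z from tcp -112.6
```

View pics/s6.png

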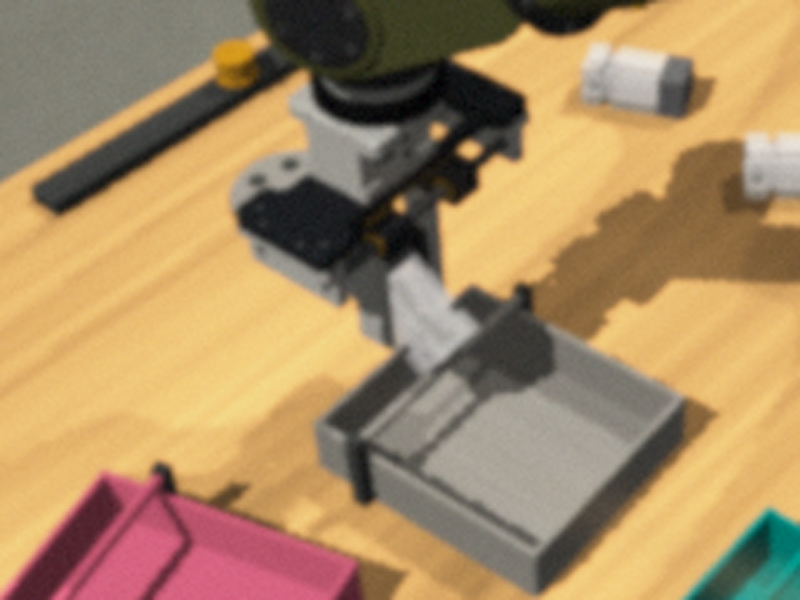

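The side view shows the rim resting on the bar around (430,365). The force of about (9,0,7.7) N points along the tube's axis at about 40°, so the tilt and contact are right. Now the taps.

Call:
send_rows --series '[[[16, 0, 12.5], 0, 0.6], [[16, 0, 12.5], 0, 0.6], [[0, 0, 0], 0, 0.6], [[-16, 0, -12.5], 0, 0.6], [[-17.5, 0, -13.7], 0, 0.6], [[17.5, 0, 13.7], 0, 0.6], [[16, 0, 12.5], 0, 0.6], [[0, 0, 0], 0, 0.6], [[-16, 0, -12.5], 0, 0.6], [[-17.5, 0, -13.7], 0, 0.6], [[17.5, 0, 13.7], 0, 0.6], [[16, 0, 12.5], 0, 0.6]]'

```text
clock: 17.05
eef_pos: [604.1, 255.6, 183.9]
eef_rot: [3.141, 0.002, 0.071]
wrist_force: [-0.6, -0.4, -0.4]
finger_gap: 34.0
finger_force: 45.0
```

Call:
send_rows --series '[[[0, 0, 0], 0, 0.6], [[-16, 0, -12.5], 0, 0.6], [[-17.5, 0, -13.7], 0, 0.6], [[17.5, 0, 13.7], 0, 0.6], [[16, 0, 12.5], 0, 0.6], [[0, 0, 0], 0, 0.6], [[-16, 0, -12.5], 0, 0.6], [[-17.5, 0, -13.7], 0, 0.6]]'

```text
clock: 17.85
eef_pos: [569.8, 255.2, 156.6]
eef_rot: [3.141, 0.001, 0.07]
wrist_force: [0.3, 0.5, -0.3]
finger_gap: 34.0
finger_force: 45.0
```

```bash
python3 look.py s7
```

```text
17.85 [569.8 255.2 156.6] [3.141e+00 1.000e-03 7.000e-02] 34.0 [ 0.3  0.5 -0.3]
wrist tube_center 0.88 [575.2 253.2  81.9] along 5.3 z from tcp -74.7
wrist tube_center 0.16 [510.8 230.3  13.6] along -60.6 z from tcp -142.9
side tube_center 0.58 [575.6 255.2  90. ] along 5.8 z from tcp -66.6
side tube_mouth 0.55 [542.4 249.3  64.4] along -27.7 z from tcp -92.2
side pin_a_center 0.62 [510.  231.3  12.2] along -61.3 z from tcp -144.3
side pin_b_center 0.59 [554.  264.2   7.5] along -15.1 z from tcp -149.1
side knock_bar 0.5 [543.4 256.7  51.1] along -26.2 z from tcp -105.4
```

View pics/s7.png

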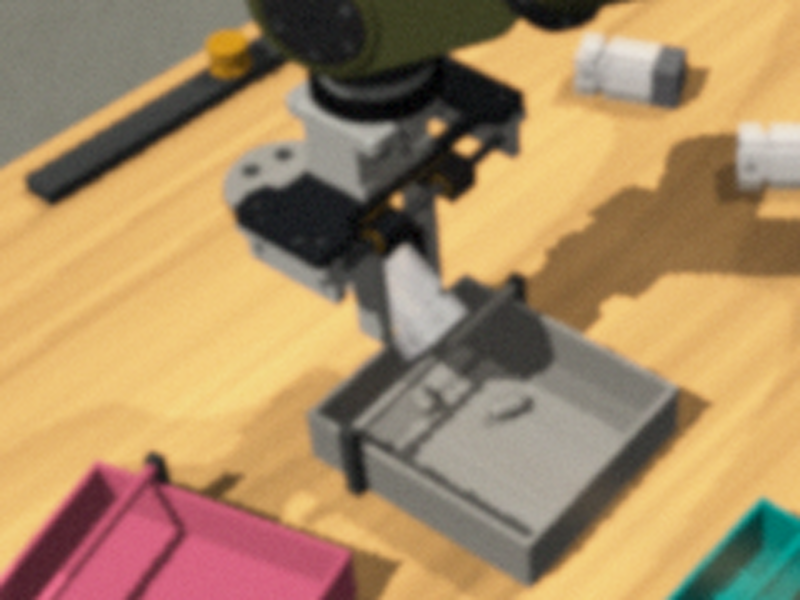

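Both pins lie in the tray, at about (435,395) and (515,405) in the crop, which is roughly (554,264) and (510,231) in the world. The tube is empty, so I'll carry it to the mat.

Call:
send_rows --series '[[[16, 0, 13], 0, 0.6], [[16, 0, 25], 0, 0.6], [[0, 0, 40], 0, 0.6], [[0, -20, 0], 0, 0.6], [[-8, -40, 0], 0, 0.6], [[-8, -42, 0], 0, 0.6], [[-8, -42, 0], 0, 0.6], [[-8, -42, 0], 0, 0.6], [[-8, -42, 0], 0, 0.6], [[-8, -42, 0], 0, 0.6], [[-8, -42, 0], 0, 0.6], [[-8, -42, 0], 0, 0.6]]'

```text
clock: 19.95
eef_pos: [538.8, -100.4, 236.3]
eef_rot: [-3.142, 0.0, 0.07]
wrist_force: [-0.3, -0.4, -1.6]
finger_gap: 33.3
finger_force: 45.0
```

Call:
send_rows --series '[[[-9, -42, 0], 0, 0.6], [[-9, -42, 0], 0, 0.6], [[-9, -42, 0], 0, 0.6], [[0, -42, 0], 0, 0.6], [[0, 0, 0], 0, 0.6], [[0, 0, 0], 0, 0.6]]'

```text
clock: 20.55
eef_pos: [512.1, -267.2, 235.9]
eef_rot: [-3.141, 0.001, 0.068]
wrist_force: [-0.2, 0.2, -0.4]
finger_gap: 34.3
finger_force: 45.0
```

```bash
python3 look.py
python3 - <<'E'
from h import *
for n in("top","side"):
    c=camera(n)
    for t in ("mat","pin_a_center"):
        for r in spot_point(t,c)[:3]: print(n,t,r["confidence"],w(c,r["point"]).round(1))
E
```

```text
20.55 [ 512.1 -267.2  235.9] [-3.141e+00  1.000e-03  6.800e-02] 34.3 [-0.2  0.2 -0.4]
wrist tube_center 0.95 [ 519.1 -269.9  160.7] along 6.7 z from tcp -75.2
wrist pin_a_center 0.57 [ 530.9 -266.   152.8] along 18.8 z from tcp -83.2
top tube_mouth 0.62 [ 492.4 -264.3  142. ] along -19.5 z from tcp -93.9
top pin_b_center 0.72 [ 513.8 -270.3   -1.1] along 1.4 z from tcp -237.0
side tube_mouth 0.77 [ 487.8 -269.9  143.6] along -24.5 z from tcp -92.4
top mat 0.8 [ 5.122e+02 -2.680e+02 -5.000e-01]
top pin_a_center 0.44 [510.  235.5   8.7]
side mat 0.82 [ 506.7 -270.9   -1.5]
side pin_a_center 0.63 [509.9 231.1  14.5]
```

Run:
```python
from h import *
c=camera("side");u,v=pix(c,np.array([520,250,10])).astype(int)
a=cv2.resize(c["color"][v-45:v+45,u-60:u+60],(400,300),interpolation=2)
d=camera("top");u,v=pix(d,np.array([520,250,10])).astype(int)
b=cv2.resize(d["color"][v-45:v+45,u-60:u+60],(400,300),interpolation=2)
e=camera("wrist");f=cv2.resize(e["color"],(400,300))
u,v=pix(c,read_state()["eef_pos"]-[0,0,80]).astype(int)
g=cv2.resize(c["color"][v-45:v+45,u-60:u+60],(400,300),interpolation=2)
cv2.imwrite("pics/q8.png",np.vstack([np.hstack([a,b]),np.hstack([f,g])]))
for n,x in(("side",c),("top",d)):
  for r in spot_point("pin_b_center",x): print(n,r["confidence"],w(x,r["point"]).round())
```

```text
side 0.55 [553. 266.  11.]
top 0.47 [554. 261.  10.]
top 0.24 [775. 176.   3.]
```

View pics/q8.png

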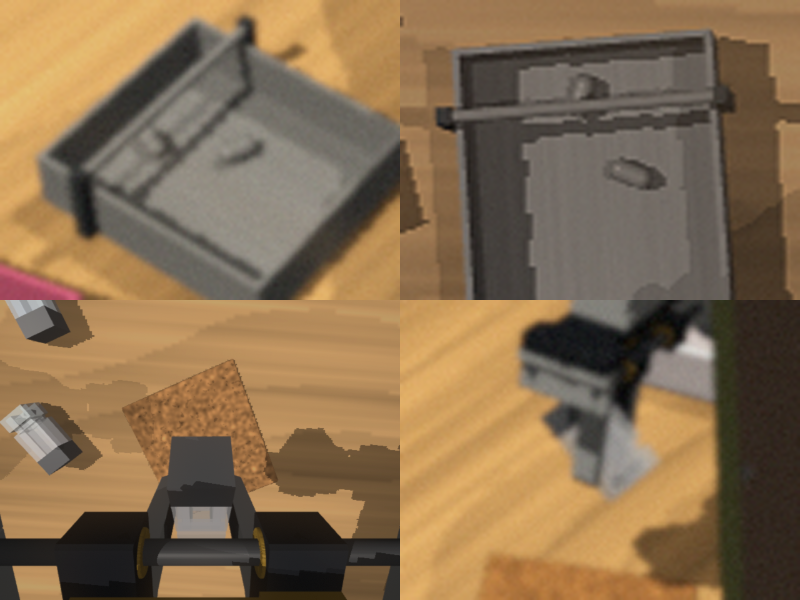

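The top crop (upper right) shows both pins on the tray floor, at (585,88) and (633,173). The lower crops show the empty tube tilted over the mat. I'll lower it so that its mouth edge levels it on the cork.

Call:
send_rows --series '[[[-4, 0, -40], 0, 0.6], [[0, 0, -40], 0, 0.6], [[0, 0, -25], 0, 0.6], [[0, 0, -10], 0, 0.6], [[0, 0, 0], 0, 0.6]]'

```text
clock: 22.5
eef_pos: [508.6, -266.4, 120.9]
eef_rot: [-3.141, 0.001, 0.07]
wrist_force: [-0.4, 0.0, -0.7]
finger_gap: 33.8
finger_force: 45.0
```

Call:
send_rows --series '[[[0, 0, -4], 0, 0.6], [[0, 0, -4], 0, 0.6], [[0, 0, -3], 0, 0.6], [[0, 0, -3], 0, 0.6], [[0, 0, 0], 0, 0.6]]' --squeeze 10

```text
clock: 23.0
eef_pos: [509.7, -266.7, 108.8]
eef_rot: [3.14, -0.003, 0.07]
wrist_force: [2.4, 1.4, 5.3]
finger_gap: 34.0
finger_force: 10.0
```

```bash
python3 look.py
```

```text
23.0 [ 509.7 -266.7  108.8] [ 3.14e+00 -3.00e-03  7.00e-02] 34.0 [2.4 1.4 5.3]
wrist tube_center 0.76 [ 515.4 -269.8   36.2] along 5.4 z from tcp -72.6
wrist tube_mouth 0.8 [ 481.4 -263.9   17.2] along -28.0 z from tcp -91.6
side tube_center 0.9 [ 514.8 -264.8   43.7] along 5.2 z from tcp -65.2
side tube_mouth 0.82 [ 485.9 -271.1   19.2] along -24.1 z from tcp -89.7
```

Call:
send_rows --series '[[[0, 0, -1], 0, 0.6], [[0, 0, -1], 0, 0.6], [[0, 0, -1], 0, 0.6], [[0, 0, 0], 0, 0.6], [[0, 0, 0], 0, 0.6]]' --squeeze 3

```text
clock: 24.4
eef_pos: [508.9, -266.7, 104.7]
eef_rot: [3.141, -0.0, 0.07]
wrist_force: [3.3, -0.5, 3.9]
finger_gap: 33.3
finger_force: 3.0
```

```bash
python3 look.py s9
```

```text
24.4 [ 508.9 -266.7  104.7] [ 3.141 -0.     0.07 ] 33.3 [ 3.3 -0.5  3.9]
wrist tube_center 0.91 [ 518.3 -267.3   37.5] along 9.4 z from tcp -67.2
wrist tube_mouth 0.95 [ 482.3 -265.6   18. ] along -26.4 z from tcp -86.7
side tube_center 0.58 [ 513.8 -268.2   40.5] along 4.8 z from tcp -64.2
side tube_mouth 0.78 [ 484.9 -268.9   16.5] along -24.0 z from tcp -88.2
```

View pics/s9.png

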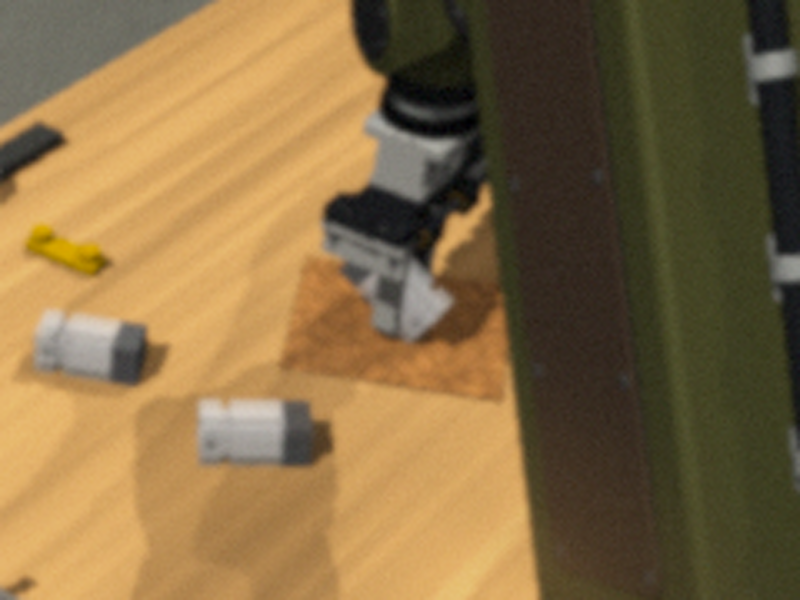

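The side view shows the tube still tilted on the mat, with its mouth corner around (410,335) and stuck by friction. Dragging the tool towards +x should swing the mouth up. I'll lift a little, step back, set it down and drag.

Call:
send_rows --series '[[[0, 0, 5], 0, 0.6], [[0, 0, 6], 0, 0.6], [[-10, 0, 0], 0, 0.6], [[-10, 0, 0], 0, 0.6], [[0, 0, -5], 0, 0.6], [[0, 0, -4], 0, 0.6], [[4, 0, -1], 0, 0.6], [[4, 0, -1], 0, 0.6], [[4, 0, 0], 0, 0.6], [[4, 0, 0], 0, 0.6], [[4, 0, 0], 0, 0.6], [[0, 0, 0], 0, 0.6]]' --squeeze 6

```text
clock: 26.5
eef_pos: [509.3, -266.5, 104.6]
eef_rot: [3.141, -0.0, 0.07]
wrist_force: [0.2, 1.0, -0.3]
finger_gap: 34.0
finger_force: 6.0
```

```bash
python3 look.py
```

```text
26.5 [ 509.3 -266.5  104.6] [ 3.141 -0.     0.07 ] 34.0 [ 0.2  1.  -0.3]
wrist tube_center 0.6 [ 517.1 -268.2   32.2] along 7.7 z from tcp -72.4
wrist tube_mouth 0.8 [ 482.6 -265.3   19.8] along -26.6 z from tcp -84.9
side tube_center 0.74 [ 515.3 -267.6   40.5] along 5.8 z from tcp -64.2
side tube_mouth 0.68 [ 485.3 -269.    19.3] along -24.1 z from tcp -85.4
side tube_mouth 0.39 [ 506.5 -269.4   -1.9] along -3.1 z from tcp -106.5
```

Call:
send_rows --series '[[[-3, 0, 4], 0, 0.6], [[-6, 0, 0], 0, 0.6], [[0, 0, -4], 0, 0.6], [[3, 0, -1], 0, 0.6], [[4, 0, -1], 0, 0.6], [[4, 0, 0], 0, 0.6], [[4, 0, 0], 0, 0.6], [[0, 0, 0], 0, 0.6]]' --squeeze 3

```text
clock: 28.2
eef_pos: [515.4, -266.5, 102.6]
eef_rot: [3.141, -0.0, 0.07]
wrist_force: [0.1, 0.6, -1.2]
finger_gap: 33.6
finger_force: 3.0
```

```bash
python3 look.py
```

```text
28.2 [ 515.4 -266.5  102.6] [ 3.141 -0.     0.07 ] 33.6 [ 0.1  0.6 -1.2]
wrist tube_center 0.77 [ 523.4 -266.6   32. ] along 8.0 z from tcp -70.6
wrist tube_mouth 0.9 [ 489.9 -266.6   20.2] along -25.5 z from tcp -82.4
side tube_center 0.82 [ 521.2 -264.6   37.2] along 5.9 z from tcp -65.4
side tube_mouth 0.54 [ 486.3 -269.    17. ] along -29.2 z from tcp -85.6
side knock_bar 0.35 [ 519.5 -268.5   38.7] along 4.0 z from tcp -63.9
```

It is now down to about 24°, with the corner resting on the cork and the tube's middle about 12 mm off the mat's centre. I'll release, and the closed end settles a short way.

Call:
send_rows --series '[[[0, 0, 0], 0, 0.24], [[0, 0, 0], 0, 0.22], [[0, 0, 0], 0, 0.15], [[0, 0, 0], 0, 0], [[0, 0, 0], 0, -0.36], [[0, 0, 0], 0, -0.36], [[0, 0, 0], 0, -0.36]]'

```text
clock: 29.8
eef_pos: [514.8, -266.5, 102.6]
eef_rot: [-3.142, 0.0, 0.07]
wrist_force: [-0.4, -0.4, -0.3]
finger_gap: 63.7
finger_force: 0.0
```

Call:
send_rows --series '[[[0, 0, 10], 0, -0.36], [[0, 0, 30], 0, -0.36], [[0, 0, 40], 0, -0.36], [[0, 0, 40], 0, -0.36], [[0, 0, 40], 0, -0.36], [[-40, 0, 0], 0, -0.36], [[-40, 0, 0], 0, -0.36], [[0, 0, 0], 0, -0.36]]'

```text
clock: 30.6
eef_pos: [431.8, -266.3, 263.6]
eef_rot: [3.141, 0.0, 0.069]
wrist_force: [0.1, -0.0, 0.1]
finger_gap: 63.6
finger_force: 0.0
```

Run:
```python
from h import *
s=read_state(); print(s["clock"],s["eef_pos"].round())
for n in ("wrist","side","top"):
    c=camera(n)
    if n=="wrist": cv2.imwrite("pics/w10.png",c["color"])
    for t in ("tube_center","tube_mouth","mat","pin_a_center","pin_b_center"):
        for r in spot_point(t,c)[:4]:
            print(n,t,round(r["confidence"],2),w(c,r["point"]).round(1))
```

```text
30.6 [ 432. -266.  264.]
wrist tube_center 0.72 [ 535.9 -268.5   19.2]
wrist tube_center 0.7 [507.1 -75.7  15.5]
wrist tube_mouth 0.65 [538.5 -49.   13. ]
wrist pin_a_center 0.59 [ 534.3 -261.9    5.8]
side tube_center 0.77 [512.  -70.3  16. ]
side tube_center 0.76 [664.2 -75.3  19.7]
side tube_center 0.73 [ 535.3 -266.    18.4]
side tube_mouth 0.83 [ 494.2 -271.1   19.6]
side tube_mouth 0.81 [698.2 -54.5   9.6]
side tube_mouth 0.75 [542.3 -48.1  12.8]
side tube_mouth 0.25 [551.3 262.9   5. ]
side mat 0.91 [ 5.093e+02 -2.655e+02 -4.000e-01]
side pin_a_center 0.52 [505.9 234.   13.3]
side pin_b_center 0.4 [553.2 264.6   8.7]
side pin_b_center 0.21 [544.9 254.2  52.8]
top tube_center 0.98 [ 534.2 -264.1   19.8]
top tube_center 0.77 [511.6 -71.7  17.5]
top tube_center 0.56 [665.5 -72.1  19.5]
top tube_mouth 0.98 [ 494.9 -267.5   20.5]
top tube_mouth 0.89 [702.7 -51.3  14.2]
top tube_mouth 0.55 [537.4 -44.2  17. ]
top mat 0.84 [ 514.3 -268.    -0.6]
top pin_a_center 0.48 [511.4 232.5   9.5]
top pin_b_center 0.5 [557.7 261.3   9.5]
```

View pics/w10.png

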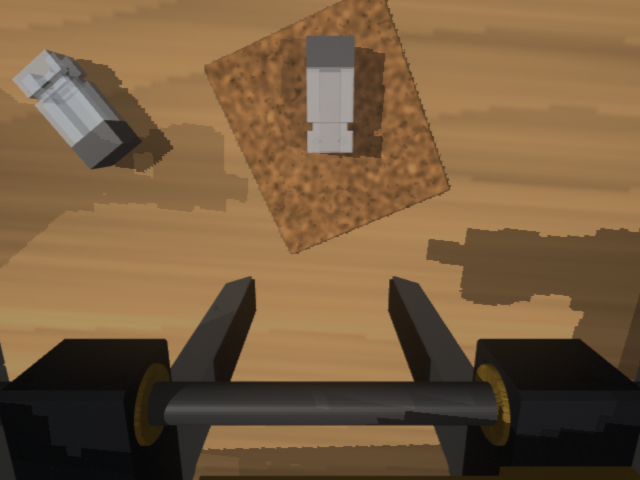

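The tube lies flat and empty on the mat, at about (330,95) in the wrist view. Its middle is about 24 mm from the mat's middle, inside the 40 mm limit, and both pins are in the tray. I'm handing it in.

```bash
python3 -c "from cell import *; print(sign_off())"
```

```text
the job is handed in; nothing more can be done
None
```

Both pins are in the steel tray, the empty tube lies flat and released on the cork mat about 24 mm from its middle (limit 40 mm), and the job is handed in; `sign_off()` returned no verdict.

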